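# Fish the filter cartridge out of the air cleaner's bay

### The job

Take the hooked picker from its stand, reach down into the air cleaner's narrow bay, feel along the top of the filter cartridge for its wire loop, hook it and draw the cartridge up out of its spring clips. Keep the picker upright in the bay (within 1.5 degrees: pushed on past the first touch of the loop it is levered crooked in the grip) and never press it on the cartridge or the cleaner, or the cartridge on the tray, with more than 25 N; touch the cartridge only with the picker and leave the other things on the bench alone. Set the cartridge down gently, flat in the parts tray, unhook it and put the picker back fully home in its stand.

Things in the scene. Friction and masses are not known exactly. Their poses are not given: they have to be found in the camera images.
- cleaner: Grey bench air cleaner, fixed, 140 mm high, with a narrow open-topped filter bay sunk in its top. Origin: below the bay's centre, at bench level; x along the bay's length, y across, z up. The block spans x -75..75, y -60..130; the bay opening x -45..45, y -20..20.
- bay_floor (a point): Centre of the bay's floor, 5 mm above the bench, axes as the cleaner's. End blocks 15 mm high, inner faces at x = -36.5 and 36.5, leave the cartridge 1.5 mm of play along x. Two sprung steel clips, 21 mm high, squeeze its sides at 2 to 3 N each: sliding or drawing it takes a few newtons beyond its weight until it has risen about 25 mm.
- cartridge: Filter cartridge, grey pleated block on a heavy steel base, 70 (x) x 26 (y) x 25 (z) mm, 0.17 to 0.35 kg, standing on the bay's floor. Origin: centre of its underside; axes as the bay's, same sense. Centre of mass 6.5 mm above the origin. Hung by an off-centre loop it tilts, up to 21 degrees, and lands on its low end: go along with the loop as it levels.
- cart_top (a point): Centre of the cartridge's flat top, 25 mm above its origin. The steel wire loop is a 5 mm bar along y between posts at y = -11 and 11 (17 mm clear), the bar's underside 18 mm above the top. It slides stiffly (40 N) along x: at the start it is anywhere from x = -13 to 13 mm. Its place is not measured: find it by feel or sight.
- picker: Hooked picker, 0.15 kg: a vertical steel rod of 7 mm diameter, a hooked foot below, a handle above. Origin: on the rod's axis at the foot's underside. The toe points to +x: 8 mm wide (y), 5 mm thick, to x = 13, with an upturned tip from x = 10 to 13 whose top is 9 mm above the origin. The 6.5 mm notch between rod and tip takes the loop's bar.
- picker_grip (a point): Centre of the picker's wooden handle, 145 mm above its origin on the rod's axis: 36 (x) x 16 (y) x 44 mm high; grip across the 16 mm (along y). Below it a dark collar, x -18..30, y -16..16, lies 117 to 123 mm above the origin. At the start the picker hangs upright in the stand, collar on the rim, x as the stand's.
- stand: Aluminium upright sleeve, fixed, 120 mm high, for the picker. Origin at bench level under the rod's axis when the picker is home. The opening spans x -9..22, y -9..9 mm; walls 3 mm. Home, the picker's origin is 3 mm above the stand's origin and its toe points to the stand's +x.
- tray: Shallow open aluminium parts tray, fixed, 160 (x) x 120 (y) x 18 mm, walls and floor 4 mm thick. Origin: centre of its underside.
- jar: Glass screw jar with a steel lid, 60 mm wide, 75 mm high, bystander; origin at its underside.
- spray: White spray can, 56 mm wide, 170 mm high, bystander; origin at its underside.
- screwdriver: Screwdriver lying on the bench, 200 mm long, bystander.
- wrench: Steel wrench lying on the bench, bystander.
- hammer: Hammer lying on the bench, bystander.
- mug: White mug, 80 mm wide, 90 mm high, bystander.
- offcut: Wood offcut 90 x 45 x 20 mm, bystander.
Not all that is in view belongs to the job. What is meant by the picker is not red, and is the smaller of those in its own colour.

How it is judged:
By the outcome, as a careful person would: the job done as asked, in the order asked, and still so for the second after the job is handed in, with the robot touching nothing.
It also fails if it takes over 66 s, if anything falls off the work surface, if the arm or the gripper's body presses on something with over 40 N, if the wrist force passes 120 N, or if a joint passes its speed limit or range.

### The arm

A 6-joint arm with a two-finger parallel gripper is mounted at the origin on the work surface. World frame = base frame: x ahead of the robot, y to its left, z up, the work surface at z = 0. Lengths are in m, angles in rad, forces in N, time in s.
With the tool pointing down it reaches from about 0.35 to 0.875 m from the base axis. Payload 4.2 kg.
Tool frame: the origin (TCP) lies between the finger pads; the fingertips stand 17 mm ahead of it and the grasp point (between the pads) lies 2 mm behind it; z points along the fingers, y is the line along which they close (so a half turn about z gives the same grasp; the last joint's range is limited). The gripper opens to 87 mm and grips with 3 to 60 N. Pads are 19 mm wide; open, the fingers measure 117 mm over their backs; the gripper's body (75 mm by 190 mm) begins 51 mm behind the grasp point.
Start: joints at [-0.853, 0.385, 0.008, 0, -1.194, -0.259], TCP at [0.277, -0.56, 0.24] pointing down, gripper open.
Joint ranges: [-3.14, 3.14], [-1.21, 2.06], [-1.07, 1.41], [-3.16, 2.05], [-2.99, -0.16], [-3.1, 3.1]. Speed limits (rad/s): [2.79, 2.79, 3.14, 3.14, 3.14, 3.14].

### API

Orientations are given as a rotation vector (axis times angle).
In Python, from rig import manip gives the robot as it stands. Calls block until the motion is done:
- manip.move_to(position, orientation): joint-space move of the TCP to a pose.
- manip.movel(position, rot=None, feed=0.15, max_force=None): straight line of the TCP; rot=None keeps the orientation; feed is the mean speed in m/s. With max_force (N) it stops when the force on the tool has changed by that much, and returns True; else False.
- manip.goto_joints(angles): joint-space move.
- manip.grip(opening, grasp_force=None): finger opening in m; grasp_force is the grip in N (None keeps the last); returns when the fingers have stopped.
- manip.hold(seconds).
- manip.inverse_kinematics(position, orientation): joint angles nearest the present ones, or None.
- manip.get_obs(): the state.
- manip.read_camera(name): name is "scene" or "side" or "wrist"; returns a dict with "pixels" (480x640x3 uint8, red, green, blue), "z_map" (480x640 float32, m along the optical axis (not along the pixel's ray), 0 where there is no reading), "fovy" (degrees; the focal length in pixels is half the picture's height over the tangent of half this angle, whatever the lens; pixels are square), "cx", "cy" (the principal point, pixels), "world_to_cam" (4x4, takes a point from world to camera coordinates). Camera axes: x right, y down, z forward; pixel columns grow to the right and rows downward; lengths in m; the calibration is good to about 2 mm. A picture is of the moment at which its call begins.
A pose or a line that the arm cannot do raises manip.PlanningError and nothing moves.
- manip.finish_job(): hands the job in; it is judged then, once.
The state is a dict: "time": time; "joints": joint angles; "qd": joint speeds; "joint_efforts": joint torques, N m; "eef_pos": TCP position; "ee_rot": TCP orientation; "ft_force": force on the tool from outside, world axes, zero at the start; "torque": the same for the moment, N m; "width": finger opening in m; "finger_force": force on a finger pad.
Only numpy, scipy, OpenCV 4.12 (cv2) and the standard library are available. Lean on these libraries where they do the work, as an engineer would, in place of code of your own. Each camera call takes 0.05 s, during which the arm holds its last target. There are 200 camera calls.

## Working session

There is one attempt and no reset: what is moved stays moved. The work goes in short steps, each a Python script; the robot and the scene stay as the last script left them, time stands still between calls to the robot, and variables do not carry over. Pictures are saved under pics/ and viewed, at most 10 in all, crops included, and the job is handed in when it is done.

```bash
ls; mkdir -p pics; python3 - <<'E'
from rig import manip
import cv2,numpy as np
ims=[]
for n in ["scene","side","wrist"]:
    c=manip.read_camera(n); np.savez("cam_"+n,**c)
    print(n,c["fovy"],c["cx"],c["cy"],np.round(c["world_to_cam"],3).tolist(),c["z_map"].min(),c["z_map"].max())
    cv2.imwrite(f"pics/{n}.png",c["pixels"][:,:,::-1])
o=manip.get_obs();print(o)
E
```

```text
pics
scene 46.11388735617156 317.10748723460046 232.50644418359497 [[-0.44, 0.898, 0.004, 0.269], [0.717, 0.354, -0.6, -0.329], [-0.54, -0.262, -0.8, 1.735], [0.0, 0.0, 0.0, 1.0]] 0.0 3.5544422
side 53.68261646211097 313.4934007619151 239.70410047479442 [[0.251, 0.968, 0.012, -0.117], [0.707, -0.175, -0.685, -0.305], [-0.661, 0.18, -0.729, 1.55], [0.0, 0.0, 0.0, 1.0]] 0.0 3.8758738
wrist 65.66888232516338 316.3096175077089 239.40802459441431 [[-0.443, 0.897, 0.003, 0.623], [0.867, 0.427, 0.257, -0.031], [0.229, 0.117, -0.966, 0.39], [0.0, 0.0, 0.0, 1.0]] 0.0 0.48033154
{'time': 0.15, 'joints': array([-8.53423063e-01,  3.85378446e-01,  6.93240150e-03, -3.36803091e-04,
       -1.19401083e+00, -2.58593044e-01]), 'qd': array([-0.0007042 , -0.00127394,  0.00395733,  0.0024693 , -0.00115809,
       -0.00117298]), 'joint_efforts': array([-1.78951545e-04, -3.91053307e+01,  1.87586725e+01,  4.22239691e+00,
        1.23745188e-02, -1.40654583e-04]), 'eef_pos': array([ 0.27659895, -0.55998192,  0.23871114]), 'ee_rot': array([ 7.14042505e-01, -3.05885393e+00, -2.53408835e-03]), 'ft_force': array([-0.52828242,  0.12889136, -1.17502865]), 'torque': array([ 0.03946232, -0.0023211 ,  0.01415179]), 'finger_force': 0.0, 'width': 0.08683844887797589}
```

View pics/scene.png

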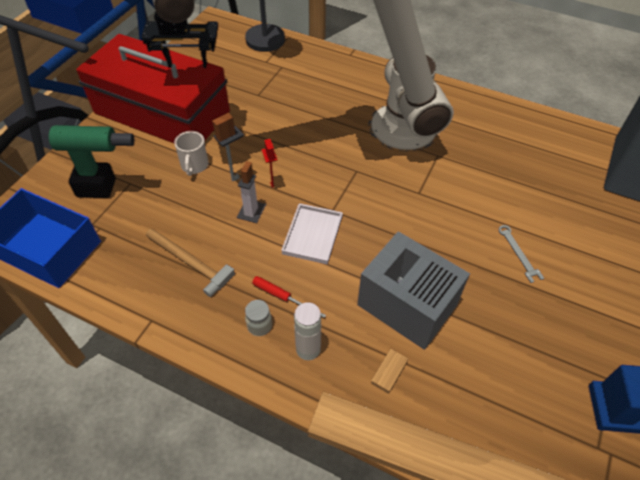

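View pics/side.png

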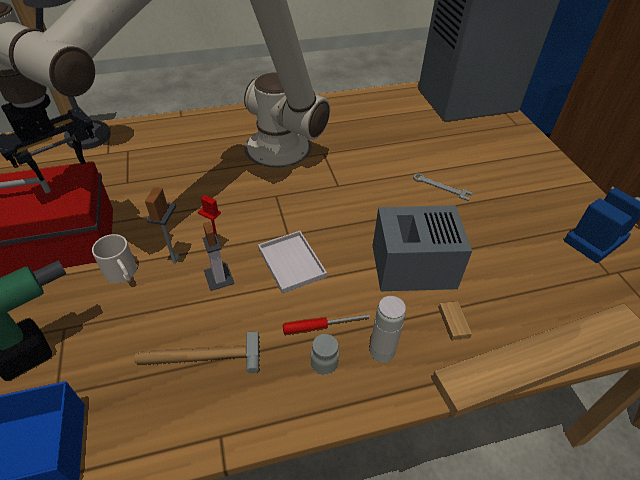

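The scene shows three candidate pickers: large brown at (228,135), red at (269,155), and small brown in the aluminium sleeve at (247,185). The one meant is the small brown one, which is not red and is the smaller of the two browns. The cleaner is at (413,285), with its bay at (402,265) and its slots to the right, and the tray is at (313,233).

```bash
cat > h.py <<'E'
import numpy as np,cv2
def cloud(c):
    h,w=480,640; f=h/2/np.tan(np.radians(float(c["fovy"]))/2)
    v,u=np.mgrid[:h,:w]; z=c["z_map"]
    p=np.stack([(u-c["cx"])/f*z,(v-c["cy"])/f*z,z],-1)
    T=np.linalg.inv(c["world_to_cam"]); P=p@T[:3,:3].T+T[:3,3]; P[z==0]=np.nan
    return P
def ray(c,uv,z):
    f=240/np.tan(np.radians(float(c["fovy"]))/2); T=np.linalg.inv(c["world_to_cam"])
    d=T[:3,:3]@np.array([(uv[0]-c["cx"])/f,(uv[1]-c["cy"])/f,1]); o=T[:3,3]
    return o+d*(z-o[2])/d[2]
def proj(c,p):
    f=240/np.tan(np.radians(float(c["fovy"]))/2); q=c["world_to_cam"]@np.append(p,1)
    return q[:2]/q[2]*f+[c["cx"],c["cy"]]
def rect(P):
    (c,s,a)=cv2.minAreaRect((P[:,:2]*1000).astype(np.float32)); return np.round(c,1),np.round(s,1),round(a,2)
E
python3 - <<'E'
from h import *
rois={"scene":dict(cl=(355,230,470,345),tray=(278,200,348,268),pick=(232,160,265,225)),"side":dict(cl=(370,200,475,295),tray=(255,228,330,295),pick=(196,218,238,294))}
for n in rois:
    c=np.load(f"cam_{n}.npz"); P=cloud(c)
    def pts(k,a,b):
        x0,y0,x1,y1=rois[n][k]; Q=P[y0:y1,x0:x1].reshape(-1,3); return Q[(Q[:,2]>a)&(Q[:,2]<b)]
    print(n,"cl",rect(pts("cl",.134,.146)),len(pts("cl",.134,.146)),"medz",np.median(pts("cl",.134,.146)[:,2]))
    print(" tray",rect(pts("tray",.012,.025)))
    for a,b in((.115,.135),(.13,.18),(.05,.11),(.003,.03)):
        q=pts("pick",a,b); print(" pick",a,len(q),rect(q), q[:,2].max() if len(q) else 0)
    x0,y0,x1,y1=(215,105,285,225) if n=="scene" else (140,180,240,294)
    im=cv2.resize(c["pixels"][y0:y1,x0:x1,::-1],None,fx=4.5,fy=4.5,interpolation=2); cv2.imwrite(f"pics/crop_{n}.png",im)
a=cv2.imread("pics/crop_scene.png");b=cv2.imread("pics/crop_side.png")
H=540; m=np.hstack([cv2.resize(i,(int(i.shape[1]*H/i.shape[0]),H)) for i in(a,b)]); print(m.shape)
cv2.imwrite("pics/crop.png",m[:,:800])
E
```

```text
scene cl (array([587.6, 229.8]), array([191.5, 156. ]), 78.3) 4491 medz 0.14021139964403995
 tray (array([501.7, -66.7]), array([166.4, 121.8]), 10.97)
 pick 0.115 139 (array([ 503.3, -251.2]), array([51.1, 33.8]), 8.81) 0.13415569461844234
 pick 0.13 202 (array([ 502.3, -248.8]), array([53.6, 28.3]), 4.92) 0.17606567363101866
 pick 0.05 232 (array([ 466.9, -285.7]), array([151.6,  40.9]), 43.46) 0.10969766396728842
 pick 0.003 484 (array([ 445.5, -297. ]), array([239.8,  92.6]), 29.34) 0.029793049047770914
side cl (array([584.2, 230.4]), array([191.3, 157.2]), 77.71) 3473 medz 0.1400178386117369
 tray (array([497.5, -66.4]), array([163.9, 121.9]), 11.33)
 pick 0.115 188 (array([ 468.1, -252.4]), array([119. ,  34.6]), 1.79) 0.13495433389623102
 pick 0.13 185 (array([ 494.2, -252.2]), array([21.7, 40.3]), 85.93) 0.17401592445516267
 pick 0.05 236 (array([ 458.6, -251.9]), array([128.3,  28. ]), 0.91) 0.10982812547133136
 pick 0.003 271 (array([ 421.2, -249.5]), array([109.7, 264.9]), 81.75) 0.029989108034913392
(540, 788, 3)
```

View pics/crop.png

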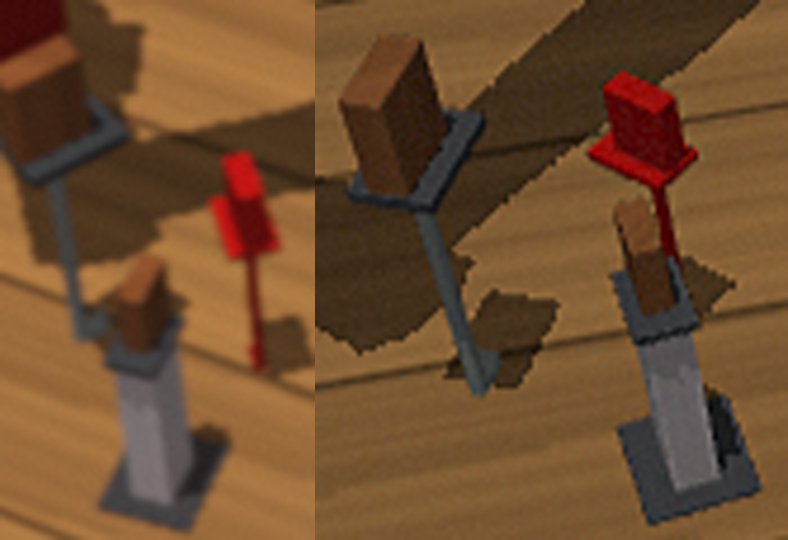

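The crop confirms it. The small brown picker hangs in the aluminium sleeve with its collar extending toward the viewer (about world +x); the other two are free-standing. Next I look from close by, at the bay first and then the stand.

```bash
cat >> h.py <<'E'
from scipy.spatial.transform import Rotation as Rn
def rot(deg):
    s,c=np.sin(np.radians(deg)),np.cos(np.radians(deg))
    return Rn.from_matrix(np.array([[-c,-s,0],[-s,c,0],[0,0,-1.]])).as_rotvec()
E
python3 - <<'E'
from h import *; from rig import manip
manip.move_to([.579,.196,.30],rot(-12)); manip.hold(.15); c=manip.read_camera("wrist"); np.savez("w_bay",**c); print(manip.get_obs()["time"])
cv2.imwrite("pics/wbay.png",c["pixels"][:,:,::-1])
manip.move_to([.497,-.25,.32],rot(8)); manip.hold(.15); c=manip.read_camera("wrist"); np.savez("w_st",**c); o=manip.get_obs(); print(o["time"],o["eef_pos"],o["ft_force"])
cv2.imwrite("pics/wst.png",c["pixels"][:,:,::-1])
m=np.hstack([cv2.imread("pics/wbay.png")[:,80:480],cv2.imread("pics/wst.png")[:,120:520]]); cv2.imwrite("pics/w2.png",m)
E
```

```text
3.225
5.0917 [ 0.49741893 -0.24934288  0.31984721] [ 1.38429931 -0.01549673 -0.38075616]
```

View pics/w2.png

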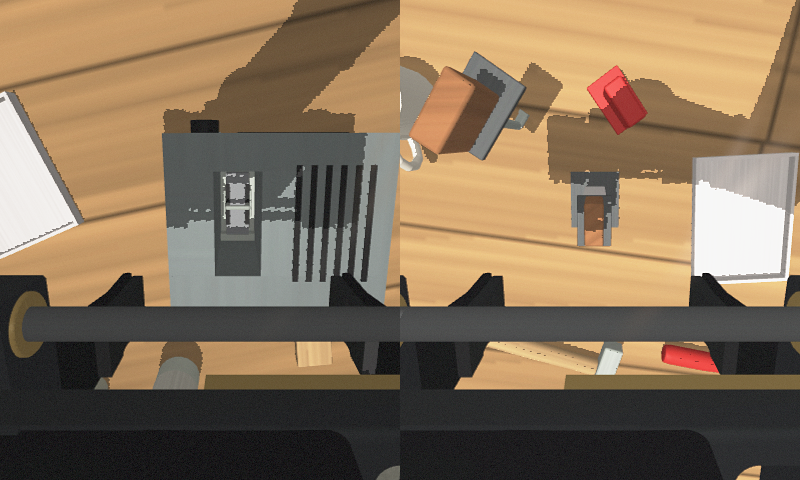

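The left half (bay view, original column = shown + 80) shows the bay opening at about (318,222) with the loop's crossbar near row 208. The right half shows the picker handle at about original (310,220), with the collar around it.

```bash
python3 - <<'E'
from h import *
c=np.load("w_bay.npz"); P=cloud(c)
Q=P[100:272,220:480].reshape(-1,3)
top=Q[(abs(Q[:,2]-.14)<.004)]; print("top",rect(top),np.median(top[:,2]),top[:,:2].min(0),top[:,:2].max(0))
# bay opening hole: pixels within top region not at z~.14
sub=P[160:285,285:350]; m=(sub[:,:,2]<.130).astype(np.uint8)
n,l,s,ce=cv2.connectedComponentsWithStats(m); k=1+s[1:,4].argmax(); print(s[k],ce[k])
cn=max(cv2.findContours((l==k).astype(np.uint8),0,1)[0],key=len)
r=np.array([ray(c,(p[0][0]+285,p[0][1]+160),.14) for p in cn]); print("hole",rect(r))
o=np.array([.579,.196]);
ex=np.array([np.cos(np.radians(-12)),np.sin(np.radians(-12))]); ey=np.array([-ex[1],ex[0]])
B=P[150:285,285:350].reshape(-1,3)
for a,b in((.044,.058),(.026,.034)):
    q=B[(B[:,2]>a)&(B[:,2]<b)]; L=np.c_[(q[:,:2]-o)@ex,(q[:,:2]-o)@ey,q[:,2]]*1000
    print(a,len(q),"pct x",np.percentile(L[:,0],[0,5,25,50,75,95,100]).round(1),"y",np.percentile(L[:,1],[0,5,50,95,100]).round(1),"z",np.median(L[:,2]))
    if a>.04:
        w=L[abs(L[:,1]-np.median(L[:,1]))<6]; print(" mid",np.percentile(w[:,0],[0,10,50,90,100]).round(1),np.median(w[:,2]),len(w))
c=np.load("w_st.npz"); P=cloud(c); S=P[165:260,285:345].reshape(-1,3)
for a,b in((.119,.127),(.160,.172),(.13,.16)):
    q=S[(S[:,2]>a)&(S[:,2]<b)]; print("pick",a,len(q),rect(q),np.median(q[:,2]))
Tq=P[140:285,400:520].reshape(-1,3)
E
```

```text
top (array([568.8, 235.2]), array([190.8, 115.9]), 77.95) 0.13922629807403364 [0.49238795 0.13071812] [0.64457984 0.33771428]
[   9   12   48  102 4667] [32.5343904  61.30169274]
hole (array([576.7, 197.6]), array([38.8, 86.5]), 78.03)
0.044 356 pct x [-39.  -23.7  -2.7  11.   43.4  43.8  44.1] y [-18.9 -18.8   2.   21.3  21.3] z 51.34354597410218
 mid [-4.  -3.6  0.3 43.6 44.1] 51.47611798178764 95
0.026 1439 pct x [-37.2 -33.6 -20.3  -3.6  19.1  39.4  44.1] y [-18.8 -11.3   1.   14.4  21.4] z 29.168118754510363
pick 0.119 773 (array([ 499.3, -250.3]), array([47.6, 31.9]), 7.49) 0.1249384304715922
pick 0.16 869 (array([ 493.2, -251.3]), array([35.2, 15.8]), 7.66) 0.1689266032376157
pick 0.13 92 (array([ 476.6, -253.6]), array([ 2.1, 15.7]), 5.95) 0.14664592390262368
```

```bash
python3 - <<'E'
from h import *; from rig import manip
c=np.load("w_st.npz"); P=cloud(c)
q=P[45:170,120:390].reshape(-1,3); q=q[q[:,2]>.05]
ex=np.array([.9912,.1323]);L=np.c_[(q[:,:2]-[.4933,-.2512])@ex,(q[:,:2]-[.4933,-.2512])@[-ex[1],ex[0]],q[:,2]]
near=L[(abs(L[:,0])<.06)&(abs(L[:,1])<.12)&((abs(L[:,1])>.03))]
print("max z",q[:,2].max(),"near",len(near), near[:,2].max() if len(near) else 0)
assert q[:,2].max()<.24
assert len(near)==0 or near[:,2].max()<.19
R=rot(7.6)
manip.grip(.060)
manip.movel([.4933,-.2512,.22],R,feed=.12)
hit=manip.movel([.4933,-.2512,.147],feed=.08,max_force=6)
print("hit",hit); 
if not hit:
    manip.grip(.0,grasp_force=60)
    o=manip.get_obs(); print(o["time"],o["width"],o["finger_force"],o["ft_force"],o["eef_pos"])
E
```

```text
max z 0.23049880933087966 near 336 0.22867023058806496Traceback (most recent call last):
  File "<stdin>", line 8, in <module>
AssertionError
```

```bash
python3 - <<'E'
from h import *
c=np.load("w_st.npz"); P=cloud(c)
ex=np.array([.9912,.1323]);o=[.4933,-.2512]
for nm,(x0,y0,x1,y1) in dict(big=(120,45,250,170),red=(300,60,390,140)).items():
    q=P[y0:y1,x0:x1].reshape(-1,3); L=1000*np.c_[(q[:,:2]-o)@ex,(q[:,:2]-o)@[-ex[1],ex[0]],q[:,2]]
    for a,b in((100,150),(150,190),(190,240)):
        w=L[(L[:,2]>a)&(L[:,2]<b)]
        if len(w)>5: print(nm,a,len(w),w.min(0).round(),w.max(0).round(),rect(w/1000))
    w=q[(q[:,2]>.19)]; 
    if len(w)>5: print("world",rect(w))
E
```

```text
big 150 3165 [-128.  -97.  160.] [-51. -52. 190.] (array([-89.3, -87.8]), array([44. , 65.7]), 56.51)
big 190 4364 [-108. -114.  190.] [-57. -71. 230.] (array([-82.3, -92.4]), array([22.7, 49.8]), 55.48)
world (array([ 423.9, -353.7]), array([22.7, 49.8]), 63.09)
red 100 1082 [-128.   -7.  117.] [-72.  46. 150.] (array([-99.9,  19.4]), array([48.1, 32.2]), 35.73)
red 150 1117 [-113.    7.  150.] [-77.  39. 168.] (array([-94.9,  22.9]), array([35.8, 16.3]), 35.87)
```

The big picker's top stays at least 14 mm outside a 75 x 190 mm body footprint in either orientation, so a vertical descent is clear.

```bash
python3 - <<'E'
from h import *; from rig import manip
R=rot(7.6)
manip.grip(.060)
manip.movel([.4933,-.2512,.25],R,feed=.12)
hit=manip.movel([.4933,-.2512,.147],feed=.08,max_force=6)
print("hit",hit); o=manip.get_obs();print(o["ft_force"],o["eef_pos"])
if not hit:
    manip.grip(.0,grasp_force=60)
    o=manip.get_obs(); print(o["time"],o["width"],o["finger_force"],o["ft_force"],o["eef_pos"])
    manip.movel([.4933,-.2512,.31],feed=.12); manip.hold(.2)
    o=manip.get_obs(); print(o["time"],o["width"],o["finger_force"],o["ft_force"],o["eef_pos"])
    manip.move_to([.5583,.2015,.315],rot(-12)); manip.hold(.2)
    o=manip.get_obs(); print(o["time"],o["width"],o["ft_force"],o["eef_pos"],o["ee_rot"]-rot(-12))
    for n in("side","scene"):
        c=manip.read_camera(n); np.savez("g_"+n,**c); 
        u,v=proj(c,[.5583,.2015,.23]).astype(int); cv2.imwrite(f"pics/g_{n}.png",cv2.resize(c["pixels"][max(v-80,0):v+80,u-60:u+60,::-1],None,fx=3.3,fy=3.3))
    cv2.imwrite("pics/g.png",np.hstack([cv2.imread(f"pics/g_{n}.png")[:528] for n in("side","scene")]))
E
```

```text
hit False
[-0.11249332  0.72635407  0.17999007] [ 0.49367457 -0.25131781  0.14761291]
8.8417 0.015530989659602253 59.99982303008437 [ 0.45833128 -0.06768414 -0.10498636] [ 0.49331989 -0.25122601  0.14701978]
10.55 0.015633872161901975 59.99980573542416 [ 0.72898213  0.4891581  -0.87302665] [ 0.49318384 -0.25115623  0.30946469]
12.425 0.015924530168319316 [-1.23668217  0.0785871  -0.99983849] [0.55850959 0.20062859 0.31506847] [ 2.07445689e-03 -2.66979221e-04  1.36893090e-05]
```

View pics/g.png

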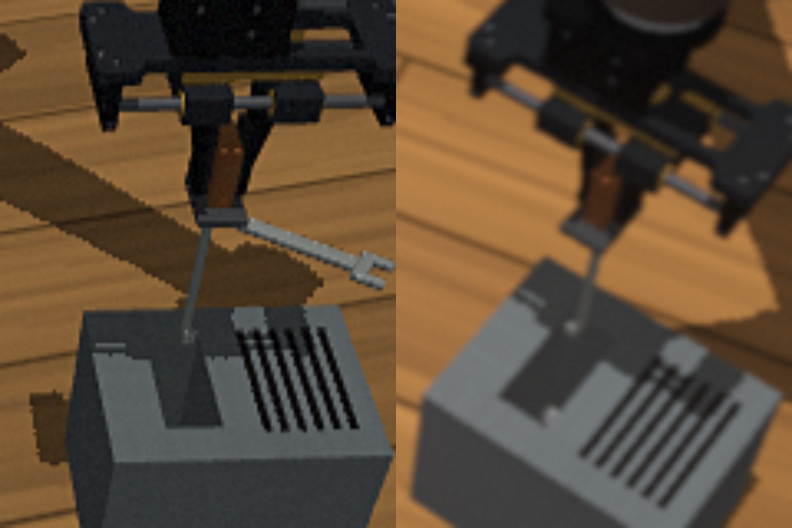

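The picker is held with its foot just above the bay. I check that the rod is upright using depth, then descend behind the loop and feel forward.

```bash
cat >> h.py <<'E'
O=np.array([.57825,.19728]); EX=np.array([np.cos(np.radians(-12)),np.sin(np.radians(-12))]); EY=np.array([-EX[1],EX[0]])
def bay(x,y,z): return np.r_[O+x*EX+y*EY,z]   # m, bay-local
def st(o):
    p=o["eef_pos"];d=p[:2]-O;f=o["ft_force"]
    return dict(t=round(o["time"],2),x=round(1e3*d@EX,2),y=round(1e3*d@EY,2),z=round(1e3*p[2],2),fx=round(f[:2]@EX,2),fy=round(f[:2]@EY,2),fz=round(f[2],2))
E
python3 - <<'E'
from h import *; from rig import manip
p=manip.get_obs()["eef_pos"]
for n in("side","scene"):
    P=cloud(np.load(f"g_{n}.npz")).reshape(-1,3); q=P[(P[:,2]>.19)&(P[:,2]<.28)&(np.hypot(*(P[:,:2]-p[:2]).T)<.015)]
    a=np.polyfit(q[:,2],q[:,:2],1); print(n,len(q),"tilt deg",np.degrees(np.arctan(a[0])),"at foot",a[0]*.18+a[1]-p[:2])
manip.movel(bay(-.023,0,.20),rot(-12),feed=.08); manip.hold(.2); print(st(manip.get_obs()))
h=manip.movel(bay(-.023,0,.178),feed=.03,max_force=3); manip.hold(.2); print(h,st(manip.get_obs()))
if not h:
    h=manip.movel(bay(.008,0,.178),feed=.012,max_force=2); print(h,st(manip.get_obs())); manip.hold(.1);print(st(manip.get_obs()))
E
```

```text
side 81 tilt deg [ 0.65322751 -0.4090281 ] at foot [ 0.00151757 -0.00174706]
scene 61 tilt deg [1.02537819 0.19279065] at foot [ 0.00459415 -0.0005263 ]
{'t': 14.32, 'x': np.float64(-22.91), 'y': np.float64(0.08), 'z': np.float64(200.36), 'fx': np.float64(-0.12), 'fy': np.float64(-0.51), 'fz': np.float64(-2.21)}
False {'t': 15.4, 'x': np.float64(-22.93), 'y': np.float64(0.09), 'z': np.float64(178.21), 'fx': np.float64(0.29), 'fy': np.float64(0.62), 'fz': np.float64(-2.06)}
True {'t': 16.89, 'x': np.float64(-6.26), 'y': np.float64(-0.49), 'z': np.float64(176.75), 'fx': np.float64(0.05), 'fy': np.float64(0.53), 'fz': np.float64(-1.35)}
{'t': 16.99, 'x': np.float64(-6.58), 'y': np.float64(-0.78), 'z': np.float64(176.07), 'fx': np.float64(0.13), 'fy': np.float64(-0.05), 'fz': np.float64(-2.0)}
```

```bash
python3 - <<'E'
from h import *; from rig import manip
manip.movel(bay(-.0085,0,.178),rot(-12),feed=.03); manip.hold(.3); print(st(manip.get_obs()))
h=manip.movel(bay(.002,0,.178),feed=.008,max_force=2); print(h,st(manip.get_obs())); manip.hold(.2);print(st(manip.get_obs()))
E
```

```text
{'t': 17.54, 'x': np.float64(-8.48), 'y': np.float64(-0.02), 'z': np.float64(177.94), 'fx': np.float64(0.28), 'fy': np.float64(0.49), 'fz': np.float64(-1.93)}
True {'t': 18.16, 'x': np.float64(-6.43), 'y': np.float64(-0.5), 'z': np.float64(176.78), 'fx': np.float64(0.88), 'fy': np.float64(-0.33), 'fz': np.float64(-2.3)}
{'t': 18.36, 'x': np.float64(-6.86), 'y': np.float64(-0.84), 'z': np.float64(175.94), 'fx': np.float64(1.29), 'fy': np.float64(0.53), 'fz': np.float64(-1.08)}
```

The touch repeats at x = -6.4 mm, which agrees with the image (bar centre about -0.4). I back off to centre the notch under the bar, then draw up.

```bash
python3 - <<'E'
from h import *; from rig import manip
manip.movel(bay(-.0072,0,.178),rot(-12),feed=.03); manip.hold(.2); print(st(manip.get_obs()))
for z in(.188,.194,.202,.212,.222):
    h=manip.movel(bay(-.0072,0,z),feed=.025,max_force=15); manip.hold(.1); print(h,st(manip.get_obs()))
    if h: break
c=manip.read_camera("wrist"); cv2.imwrite("pics/lift.png",c["pixels"][:,:,::-1])
E
```

```text
{'t': 18.81, 'x': np.float64(-7.21), 'y': np.float64(0.0), 'z': np.float64(178.0), 'fx': np.float64(-0.4), 'fy': np.float64(-0.23), 'fz': np.float64(-1.36)}
False {'t': 19.46, 'x': np.float64(-7.25), 'y': np.float64(-0.0), 'z': np.float64(188.01), 'fx': np.float64(-0.48), 'fy': np.float64(0.2), 'fz': np.float64(-2.23)}
False {'t': 19.95, 'x': np.float64(-7.41), 'y': np.float64(-0.12), 'z': np.float64(193.86), 'fx': np.float64(-0.15), 'fy': np.float64(0.56), 'fz': np.float64(-4.23)}
False {'t': 20.52, 'x': np.float64(-6.93), 'y': np.float64(0.08), 'z': np.float64(202.69), 'fx': np.float64(-0.38), 'fy': np.float64(-0.53), 'fz': np.float64(-3.26)}
False {'t': 21.17, 'x': np.float64(-7.2), 'y': np.float64(-0.01), 'z': np.float64(212.08), 'fx': np.float64(-0.18), 'fy': np.float64(-0.65), 'fz': np.float64(-4.68)}
False {'t': 21.82, 'x': np.float64(-7.31), 'y': np.float64(-0.09), 'z': np.float64(221.85), 'fx': np.float64(-0.71), 'fy': np.float64(0.18), 'fz': np.float64(-3.56)}
```

```bash
python3 - <<'E'
from h import *; from rig import manip
for z in(.25,.30,.355):
    h=manip.movel(bay(-.0072,0,z),rot(-12),feed=.06,max_force=15); manip.hold(.1); print(h,st(manip.get_obs()))
    if h: raise SystemExit
manip.hold(.2)
p0=np.array([.4996,-.0666]); e=np.array([np.cos(np.radians(11)),np.sin(np.radians(11))])
q=p0-.0068*e
manip.movel([*q,.355],rot(11),feed=.17)
manip.movel([*q,.235],feed=.10); manip.hold(.3); print(manip.get_obs()["eef_pos"],q,st(manip.get_obs()))
for n in("side","scene"):
    c=manip.read_camera(n); np.savez("t_"+n,**c); u,v=proj(c,[*p0,.08]).astype(int); cv2.imwrite(f"pics/t_{n}.png",cv2.resize(c["pixels"][v-80:v+80,u-60:u+60,::-1],None,fx=3.3,fy=3.3))
cv2.imwrite("pics/t.png",np.hstack([cv2.imread(f"pics/t_{n}.png") for n in("side","scene")]))
E
```

```text
False {'t': 22.58, 'x': np.float64(-7.51), 'y': np.float64(-0.2), 'z': np.float64(249.51), 'fx': np.float64(-0.08), 'fy': np.float64(-0.03), 'fz': np.float64(-4.5)}
False {'t': 23.67, 'x': np.float64(-7.41), 'y': np.float64(-0.17), 'z': np.float64(299.33), 'fx': np.float64(-0.81), 'fy': np.float64(0.36), 'fz': np.float64(-3.09)}
False {'t': 24.83, 'x': np.float64(-7.35), 'y': np.float64(-0.11), 'z': np.float64(354.37), 'fx': np.float64(0.37), 'fy': np.float64(-0.24), 'fz': np.float64(-4.79)}
[ 0.49300955 -0.06789554  0.2352951 ] [ 0.49292494 -0.0678975 ] {'t': 28.47, 'x': np.float64(-28.24), 'y': np.float64(-277.1), 'z': np.float64(235.3), 'fx': np.float64(0.36), 'fy': np.float64(0.73), 'fz': np.float64(-4.37)}
```

View pics/t.png

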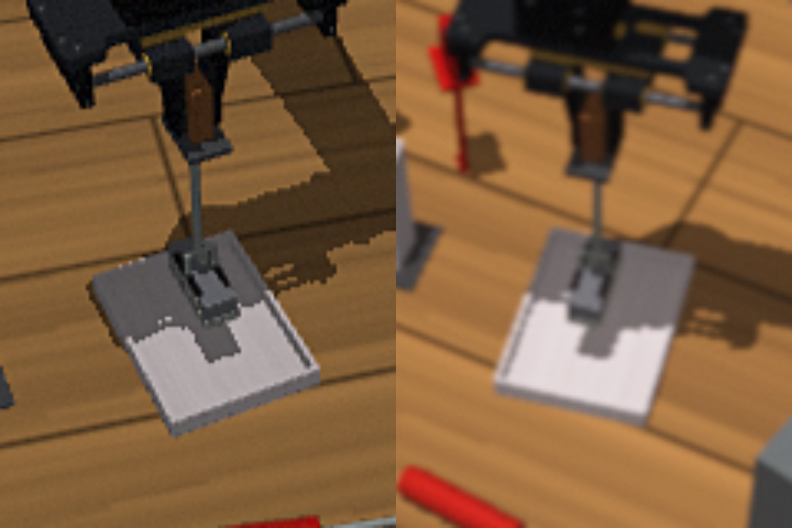

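The cartridge hangs on the hook over the tray, and the loop seems off toward the base end. I measure the tilt and the loop's place from depth.

```bash
python3 - <<'E'
from h import *
p=np.array([.49301,-.06790]); e=np.array([np.cos(np.radians(11)),np.sin(np.radians(11))]); f=np.array([-e[1],e[0]])
for n in("side","scene"):
    P=cloud(np.load(f"t_{n}.npz")).reshape(-1,3); L=np.c_[(P[:,:2]-p)@e,(P[:,:2]-p)@f,P[:,2]]*1e3
    q=L[(abs(L[:,0])<75)&(abs(L[:,1])<17)&(L[:,2]>30)&(L[:,2]<115)]
    print(n,len(q))
    for x in range(-50,65,6):
        w=q[(abs(q[:,0]-x)<3)&(abs(q[:,1])<11)]
        if len(w): print(x,len(w),"z max",w[:,2].max().round(1),"pct",np.percentile(w[:,2],[10,50,75]).round(1))
E
```

```text
side 374
-32 2 z max 74.7 pct [73.6 74.1 74.4]
-26 10 z max 79.0 pct [76.4 77.  77.8]
-20 9 z max 79.6 pct [76.7 78.2 78.8]
-14 6 z max 80.5 pct [76.2 78.2 79.1]
-8 1 z max 78.3 pct [78.3 78.3 78.3]
-2 15 z max 112.9 pct [ 76.1  81.  101.1]
4 31 z max 114.0 pct [ 77.1  98.9 101.4]
10 43 z max 102.7 pct [76.7 86.4 98.2]
16 21 z max 104.0 pct [76.1 78.  81. ]
22 19 z max 80.3 pct [76.4 77.6 78.3]
28 16 z max 81.4 pct [76.3 78.3 79.7]
34 18 z max 80.0 pct [75.6 77.7 78.2]
40 62 z max 80.5 pct [56.8 68.8 75.5]
46 2 z max 65.7 pct [61.  63.1 64.4]
scene 328
-26 3 z max 80.4 pct [79.1 79.7 80. ]
-20 11 z max 81.9 pct [77.  78.6 79.6]
-14 12 z max 84.8 pct [77.9 78.8 79.1]
-8 3 z max 81.2 pct [80.1 81.1 81.2]
-2 3 z max 79.6 pct [78.1 78.4 79. ]
4 19 z max 113.0 pct [ 76.1  99.3 104.1]
10 38 z max 112.6 pct [75.9 88.9 99.3]
16 34 z max 105.7 pct [74.7 81.1 96.8]
22 14 z max 81.3 pct [76.1 78.5 79.9]
28 16 z max 82.3 pct [73.8 78.2 80.8]
34 15 z max 82.9 pct [74.9 78.2 80.1]
40 31 z max 84.0 pct [56.6 75.2 79.1]
46 41 z max 85.2 pct [58.1 69.3 75.4]
```

The top is level at 78 mm along its whole length, so there is no noticeable tilt. I set it down, unhook and back out.

```bash
python3 - <<'E'
from h import *; from rig import manip
p=np.array([.49293,-.06790]); e=np.array([np.cos(np.radians(11)),np.sin(np.radians(11))])
def go(x,z,**k):
    h=manip.movel([*(p+x*e),z],rot(11),**k); manip.hold(.1); o=manip.get_obs(); print(h,round(o["time"],2),(1e3*o["eef_pos"]).round(1),o["ft_force"].round(2)); return h
go(0,.193,feed=.06)
go(0,.183,feed=.010)
if go(0,.178,feed=.02,max_force=5): raise SystemExit("hit")
if go(-.025,.178,feed=.03,max_force=4): raise SystemExit("hit2")
go(-.025,.21,feed=.06,max_force=4); manip.hold(.2)
for n in("side","scene"):
    c=manip.read_camera(n); np.savez("u_"+n,**c); u,v=proj(c,[*p,.06]).astype(int); cv2.imwrite(f"pics/u_{n}.png",cv2.resize(c["pixels"][v-80:v+80,u-60:u+60,::-1],None,fx=3.3,fy=3.3))
cv2.imwrite("pics/u.png",np.hstack([cv2.imread(f"pics/u_{n}.png") for n in("side","scene")]))
E
```

```text
False 29.52 [493.3 -67.8 193.5] [-0.    0.72 -4.14]
False 30.77 [493.  -67.9 183.1] [-0.09  0.11 -1.82]
False 31.27 [493.  -67.9 178. ] [-0.48 -0.1  -1.48]
False 32.35 [468.6 -72.6 178. ] [ 0.16  0.43 -2.28]
False 33.13 [468.  -72.7 209.6] [-0.3   0.33 -2.07]
```

View pics/u.png

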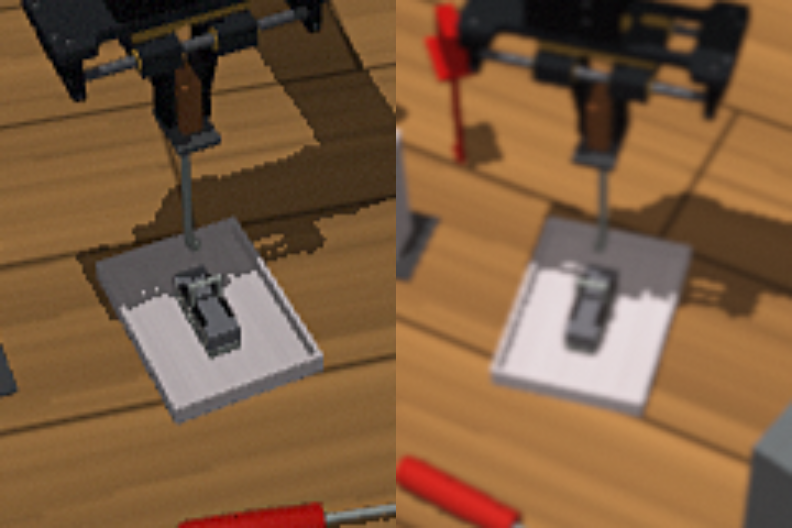

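The cartridge lies flat in the tray with the picker free of it. Next I return the picker to its stand.

```bash
python3 - <<'E'
from h import *; from rig import manip
s=[.4933,-.2512]; R=rot(7.6)
def rep(h=None): o=manip.get_obs(); print(h,round(o["time"],2),(1e3*o["eef_pos"]).round(1),o["ft_force"].round(2))
manip.movel([.4684,-.0727,.31],feed=.15)
manip.movel([*s,.31],R,feed=.15); manip.hold(.3); rep()
h=manip.movel([*s,.16],feed=.07,max_force=6); rep(h)
if h: raise SystemExit
h=manip.movel([*s,.1465],feed=.015,max_force=5); manip.hold(.2); rep(h)
c=manip.read_camera("side"); u,v=proj(c,[*s,.1]).astype(int); cv2.imwrite("pics/home.png",cv2.resize(c["pixels"][v-60:v+60,u-60:u+60,::-1],None,fx=4,fy=4))
E
```

```text
None 35.9 [ 493.3 -250.8  310.2] [-0.62  0.67 -1.49]
False 38.19 [ 493.5 -251.2  160.3] [ 0.4  -0.46 -1.88]
True 39.23 [ 493.2 -251.2  147. ] [ 0.14 -0.46  6.38]
```

View pics/home.png

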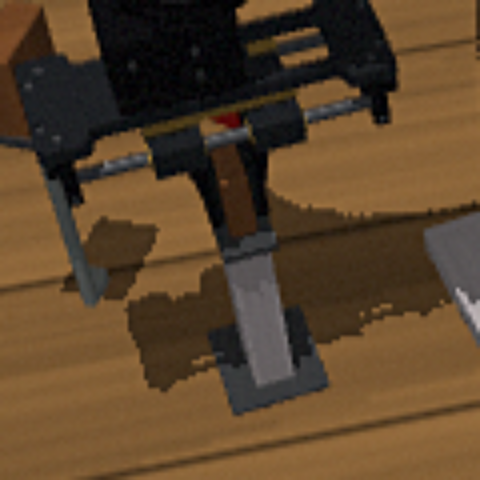

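The collar touched the rim at z = 147.0 mm, the same height as at the grasp, and sits on the sleeve. I release, rise and check.

```bash
python3 - <<'E'
from h import *; from rig import manip
s=[.4933,-.2512]
manip.grip(.060); manip.hold(.2)
manip.movel([*s,.32],feed=.12); manip.hold(.3)
c=manip.read_camera("wrist"); P=cloud(c); S=P[150:260,270:360].reshape(-1,3)
for a,b in((.119,.127),(.160,.172)):
    q=S[(S[:,2]>a)&(S[:,2]<b)]; print(len(q),rect(q),np.median(q[:,2]))
c2=manip.read_camera("side"); Q=cloud(c2).reshape(-1,3); q=Q[(np.hypot(*(Q[:,:2]-[.4996,-.0666]).T)<.04)&(Q[:,2]>.024)&(Q[:,2]<.036)]; print("cart top",len(q),rect(q),np.median(q[:,2]))
o=manip.get_obs();print(o["time"],o["width"])
E
```

```text
770 (array([ 499.1, -249.4]), array([47.7, 31.7]), 8.35) 0.1250649052790181
848 (array([ 493. , -250.1]), array([35.5, 15.6]), 7.36) 0.16891984047438025
cart top 223 (array([500.3, -67. ]), array([70.5, 28.5]), 9.18) 0.02881316152240354
42.475 0.06018048370560175
```

The picker is home at the same heights as at the start, and the cartridge top is level at 29 mm in the tray.

```bash
python3 -c "
from rig import manip
print(manip.finish_job())"
```

```text
the job is handed in; nothing more can be done
None
```

The job is handed in at about 42 s of the 66 s allowed: the cartridge was hooked out of the bay and lies flat in the tray, and the picker is unhooked and home in its stand.

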